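Fit a clean filter to the workshop air cleaner

ROBOT

A 6-joint arm with a two-finger parallel gripper is mounted at the origin on the work surface. World frame = base frame: x ahead of the robot, y to its left, z up, the work surface at z = 0. Lengths are in mm, angles in rad, forces in N, time in s.
With the tool pointing down it reaches from about 350 to 875 mm from the base axis. Payload 4.2 kg.
Tool frame: the origin (TCP) lies midway between the tips of the shut fingers; the grasp point (between the pads) lies 19 mm behind it (arm.tcp_to_grasp is the distance from the TCP to the grasp point, in mm); z points along the fingers, y is the line along which they close (so a half turn about z gives the same grasp; the last joint's range is limited). The gripper opens to 85 mm and grips with 20 to 120 N. Pads are 22 mm wide; open, the fingers measure 114 mm over their backs; the gripper's body (76 mm by 85 mm) begins 54 mm behind the grasp point. The pads swing forward as they close: fully open they stand 13 mm farther back than shut.
Start: joints at [1.589, 0.385, 0.008, 0, -1.194, -0.259], TCP at [149.018, 606.954, 231.312] pointing down, gripper open.
Joint ranges: [-3.14, 3.14], [-1.21, 2.06], [-1.07, 1.41], [-3.16, 2.05], [-2.99, -0.16], [-3.1, 3.1]. Speed limits (rad/s): [2.79, 2.79, 3.14, 3.14, 3.14, 3.14].

INTERFACE

Orientations are given as a unit quaternion [x, y, z, w].
In Python, from bench import arm, imaging, job, models gives the robot as it stands.
- The arm moves only by the tool arm_command, never from a script. Its argument "rows" is a list of rows, each an object with "grip": the opening, from 0 (shut) to 1 (fully open); "linear": the shift along the tool's x, y, z in mm, a list of three; "rot": the turn, a rotation vector about the tool's x, y, z in rad, a list of three. In form: [{"grip": grip, "linear": [tx, ty, tz], "rot": [rx, ry, rz]}, ...]. A call has 1 to 10 rows; each row is the pose to reach, as a shift and turn from the pose commanded when the call began, along the tool's axes at that moment; what a row does not reach only later rows make up. A row lasts 1/8 s, in which the tool goes at most 62.5 mm and 10.7 degrees, less where a joint would pass 70% of its speed; a pose out of reach is approached as far as the arm can. A call with a gripper value outside its range is refused whole. The fingers move at their own pace and stop on an object; the grip force is fixed at half the most. Time passes only in rows, so rows that repeat a pose let the fingers close. It gives the time, the measured TCP pose, the force, the opening and the grip force at its end, in the units of the state.
- arm.read_state(): the state, without advancing time (a new reading comes with each control period).
- imaging.get_image(name): name is "scene" or "top"; returns a dict with "frame" (480x640x3 uint8, red, green, blue), "fx", "fy", "cx", "cy" (pixels), "extrinsics" (4x4, takes a point from world to camera coordinates). Camera axes: x right, y down, z forward; pixel columns grow to the right and rows downward; lengths in mm; the calibration is good to about 2 mm. A picture is of the moment at which its call begins. There is no depth.
- job.job_done(): hands the job in; it is judged then, once.
Trained networks look in a picture, given as the dict that the camera call returned (one of the last four; its "shot" number tells which), for a name from the list of things; names that differ only in an ending like _2 or _b are one class to them, and where a whole thing is asked for, a point or a joint stands for the part that bears it (a point fixed in the world has none). Each returns a list of dicts, best first, with "score" (0 to 1); they miss things now and then, are a little off and sometimes report something else, mostly with a low value. They report only what shows in the picture. A call takes as long as a camera call.
- models.spot_in(picture, query): "rect" ([left, top, right, bottom] in pixels, round what is visible of it).
- models.tip_of(picture, query): "pixel" ([column, row] in pixels: a listed point, or the origin of a listed thing).
The state is a dict: "clock": time; "joints": joint angles; "joint_vel": joint speeds; "joint_efforts": joint torques, N m; "position": TCP position; "ee_rot": TCP orientation; "contact_force": force on the tool from outside, world axes, zero at the start; "wrist_torque": the same for the moment, N m; "gripper_width": finger opening in mm; "grasp_force": force on a finger pad.
Only numpy, scipy, OpenCV 4.12 (cv2) and the standard library are available. Lean on these libraries where they do the work, as an engineer would, in place of code of your own. Each camera call takes 0.05 s, during which the arm holds its last target. There are 200 camera calls.

TASK

Put the clean pleated filter back into the bench air cleaner: draw it up out of its narrow gap in the timber rack by its exposed top edge, stand it fully down in the nest of the drawn-out carrier, then push carrier and filter together into the slot until the cover plate is home against the box. Leave everything else on the bench where it is.

Things in the scene. Friction and masses are not known exactly. Their poses are not given: they have to be found in the camera images.
- filter_mid (a point): centre of the air filter: a rigid panel of white pleats in a stiff white frame, 150 mm long (x), 20 mm thick (y), 90 mm tall (z, up), 0.12 to 0.2 kg, the same either way round. It starts on edge in one of the rack's three gaps, its bottom on the gap floor and its top 34 mm standing clear of the rack, all 20 mm of thickness free to grip there, about 40 mm from the board in the next gap
- rack: low slotted timber rack, fixed, 120 (x) x 183 (y) x 66 mm tall; three straight gaps run along its x, open at both ends, 23 mm wide, at y = -60, 0 and +60 mm, gap floor 10 mm above the table. Origin under its middle, on the table
- cleaner: bench air cleaner, a fixed blue metal box with a fan guard and louvres; 125 mm tall, with a carrying handle up to 155 mm high at x = 70 to 170, y = -95 mm. Origin on the table below slot_mouth, same axes; the box extends from it 210 mm along +x, 165 mm along -y and 56 mm along +y
- slot_mouth (a point): middle of the mouth of the cleaner's filter slot, in the slotted face, on the track floor 8 mm above the table. x points into the slot (the way the carrier slides in), z up. The slot is 52 mm wide and closed 101 mm above this point. A track with 16 mm high side flanges, 54 mm wide outside, runs 215 mm out of the mouth along -x and on inside; the carrier slides in it with 2 mm play each side
- carrier: loose aluminium slide-out filter frame, 0.36 to 0.6 kg, drawn out on the track at the start, its nest wholly outside the slot. Origin under the middle of its base, on the track floor; x points into the slot, z up. At its -x end a cover plate 64 mm wide, outer face at x = -86, top at z = 114 mm. A push of 2 to 10 N along the track slides it; it stays where it is left
- nest_mid (a point): where the filter's centre is when seated in the carrier, 49 mm above carrier, same axes. The nest is open at the top and holds the filter on edge, length along x, 3 mm play each end, 2.5 mm each side. Corner channels guide 16 mm at each end of the filter, flared mouths up to 40 mm above this point, end walls to 48 mm; open between them. Home (plate on the box) it is 82 mm inside slot_mouth along x
- handle_mid (a point): middle of the carrier's handle: a level round black bar some 50 mm long across the slide (y), 35 mm off the cover plate's outer face, 121 mm along -x from nest_mid, 60 mm above the table; its outer side lies within 7 mm of this point. x points into the slot. A push here slides the carrier without tipping it
- ply_board: plain plywood board, 130 x 18 x 80 mm tall, standing in one of the other two gaps of the rack; leave it there. Origin under its middle
- sanding_board: dark wooden sanding board, 110 x 14 x 74 mm tall, standing in one of the other two gaps of the rack; leave it there. Origin under its middle
- pattern_block: light wooden block 90 x 45 x 45 mm with a paper pattern on top, on the table; origin under its middle
- bench_brush: brush lying on the table; origin underneath it
- screwdriver: screwdriver lying on the table; origin underneath it
- wax_tin: low round steel tin, 70 mm across, 45 mm high, on the table; origin under its middle
- glue: white glue bottle, 56 mm across, 150 mm high, upright on the table; origin under its middle
- try_square: try square lying on the table: wooden stock 75 x 20 x 16 mm and a steel blade 100 mm long; origin under the stock
- sanding_sleeve: cardboard-coloured tube 50 mm across, 50 mm high, upright on the table; origin under its middle

How it is judged:
By the outcome, as a careful person would: the job done as asked, in the order asked, and still so for the second after the job is handed in, with the robot touching nothing.
It also fails if it takes over 72 s, if anything falls off the work surface, if the arm or the gripper's body presses on something with over 40 N, if the wrist force passes 120 N, or if a joint passes its speed limit or range.

## Working session

There is one attempt and no reset: what is moved stays moved. The work goes in short steps, Python scripts to look and compute and a tool call to move; the robot and the scene stay as the last step left them, time stands still between calls to the robot, and variables do not carry over. Pictures are saved under pics/ and viewed, at most 10 in all, crops included, and the job is handed in when it is done.

Besides the shell and the picture viewer there is one more tool, called after "Request:" by a JSON object that holds its "method" and its "body", one argument or row to a line. arm_command: Moves the arm, as the interface text tells. Its arguments: {"type":"object","properties":{"rows":{"type":"array"}},"required":["rows"]}

```bash
mkdir -p pics
cat > h.py <<'E'
import numpy as np, cv2
from bench import arm, imaging, job, models
from scipy.spatial.transform import Rotation as R
def ray(p,px):
    E=np.array(p["extrinsics"]);Rm=E[:3,:3];c=-Rm.T@E[:3,3]
    d=Rm.T@np.array([(px[0]-p["cx"])/p["fx"],(px[1]-p["cy"])/p["fy"],1]);return c,d/np.linalg.norm(d)
def atz(p,px,z):
    c,d=ray(p,px);return c+d*(z-c[2])/d[2]
def tri(obs):
    A=np.zeros((3,3));b=np.zeros(3)
    for p,px in obs:
        c,d=ray(p,px);M=np.eye(3)-np.outer(d,d);A+=M;b+=M@c
    return np.linalg.solve(A,b)
def proj(p,X):
    E=np.array(p["extrinsics"]);q=E[:3,:3]@np.array(X)+E[:3,3];return np.array([p["fx"]*q[0]/q[2]+p["cx"],p["fy"]*q[1]/q[2]+p["cy"]])
def save(p,n,crop=None,s=1):
    f=p["frame"][:,:,::-1]
    if crop: f=f[crop[1]:crop[3],crop[0]:crop[2]]
    cv2.imwrite("pics/"+n,cv2.resize(f,None,fx=s,fy=s,interpolation=cv2.INTER_CUBIC))
E
python3 - <<'E'
from h import *
P={n:imaging.get_image(n) for n in("scene","top")}
for n in P:
    save(P[n],n+"0.png"); c,d=ray(P[n],(320,240)); print(n,c.round(),d.round(2),P[n]["fx"])
for q in["filter_mid","rack","slot_mouth","carrier","nest_mid","handle_mid","cleaner","ply_board","sanding_board","glue","wax_tin","pattern_block","sanding_sleeve"]:
    o=[]
    for n in P:
        r=models.tip_of(P[n],q)
        for x in r[:2]: print(q,n,np.round(x["pixel"]),round(x["score"],2))
        if r:o.append((P[n],r[0]["pixel"]))
    if len(o)==2:print("   ",tri(o).round(1))
s=arm.read_state();print(s["position"],s["ee_rot"])
E
```

```text
scene [916. 352. 763.] [-0.41 -0.5  -0.76] 439.14591293976713
top [ 515. -124. 1007.] [ 0.07  0.02 -1.  ] 507.7053496543096
filter_mid scene [263. 178.] 0.9
filter_mid top [448. 278.] 0.94
    [ 520.9 -341.8   58. ]
rack scene [264. 196.] 0.85
rack scene [302. 346.] 0.59
rack top [444. 274.] 0.56
rack top [409. 264.] 0.39
    [ 526.9 -345.9   -1.4]
slot_mouth scene [413. 362.] 0.77
slot_mouth top [168. 254.] 0.77
slot_mouth top [279. 239.] 0.4
    [559.4 194.6  15.7]
carrier scene [369. 326.] 0.82
carrier top [224. 250.] 0.75
    [569.6  87.    7.1]
nest_mid scene [373. 316.] 0.77
nest_mid top [216. 248.] 0.89
    [570.4  92.3  53. ]
handle_mid scene [325. 277.] 0.6
handle_mid top [278. 237.] 0.73
handle_mid top [255. 188.] 0.36
    [590.7 -25.1  62.4]
cleaner scene [416. 363.] 0.96
cleaner scene [413. 363.] 0.59
cleaner top [175. 255.] 0.73
    [554.1 190.7  -2.3]
ply_board scene [271. 212.] 0.72
ply_board scene [383. 242.] 0.49
ply_board top [409. 265.] 0.57
ply_board top [256. 188.] 0.56
    [ 546.  -278.6    9.6]
sanding_board scene [253. 180.] 0.73
sanding_board scene [299. 342.] 0.59
sanding_board top [473. 276.] 0.84
    [ 523.  -398.    15.1]
glue scene [202. 264.] 0.7
glue scene [253. 180.] 0.48
glue top [282. 238.] 0.61
glue top [390. 164.] 0.59
    [684.3 -76.1 175.1]
wax_tin scene [438. 289.] 0.72
wax_tin scene [265. 178.] 0.7
wax_tin top [204. 145.] 0.66
wax_tin top [256. 190.] 0.23
    [656.1 133.8 306.4]
pattern_block scene [383. 244.] 0.84
pattern_block top [293. 337.] 0.63
    [ 3.995e+02 -5.030e+01 -3.000e-01]
sanding_sleeve scene [302. 345.] 0.6
sanding_sleeve top [255. 189.] 0.94
    [693.7  31.8  -8.7]
[149.01140622 606.95126467 231.30786923] [ 9.92760804e-01 -1.20108223e-01 -2.75632877e-06 -8.17209548e-08]
```

View pics/scene0.png

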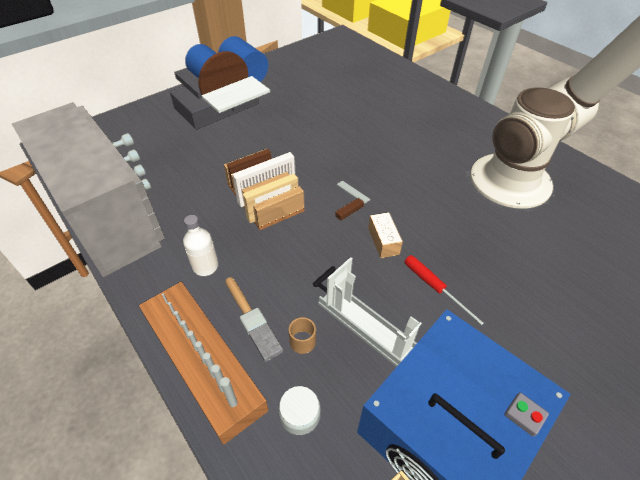

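View pics/top0.png

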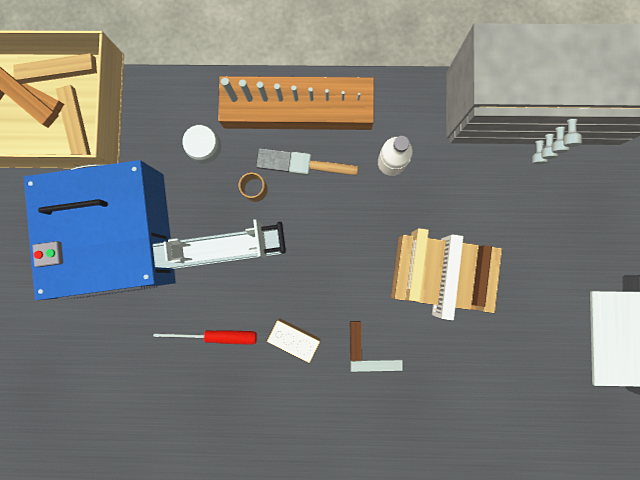

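The scene view shows the white filter in the middle gap at about (265,180), with the carrier at (365,320), its handle at (325,276) and the cleaner at lower right. In the top view, the filter is at (448,278), the handle at (281,238) and the slot mouth at about (165,255). Next I'll zoom in to get the yaw angles.

Run:
```python
from h import *
p=imaging.get_image("top")
f=p["frame"][:,:,::-1]
a=cv2.resize(f[225:325,385:510],None,fx=4.5,fy=4.5,interpolation=cv2.INTER_CUBIC)
save(p,"tf.png",(390,225,510,325),6); save(p,"tc.png",(145,210,295,280),5.3)
p=imaging.get_image("scene"); save(p,"sc.png",(300,250,440,360),5.4)
```

```text
(no output)
```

View pics/tf.png

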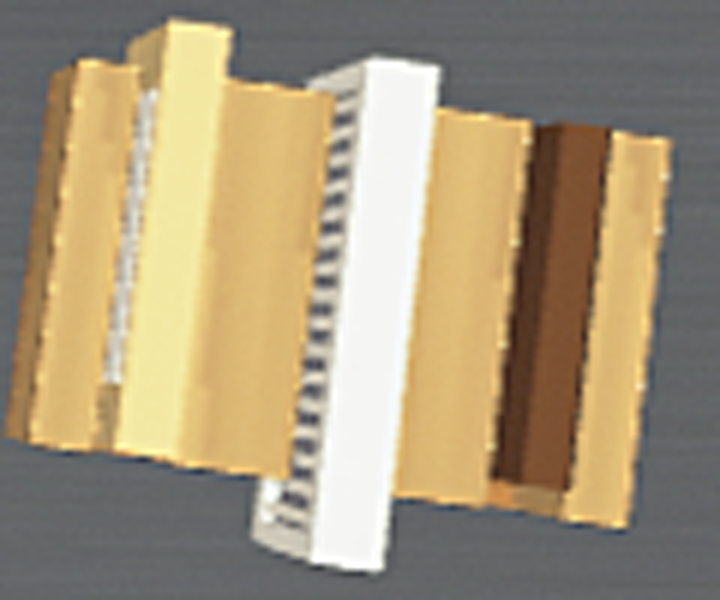

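View pics/tc.png

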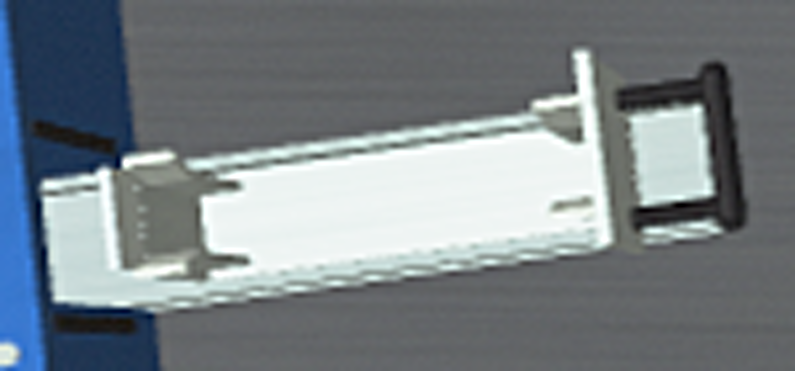

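View pics/sc.png

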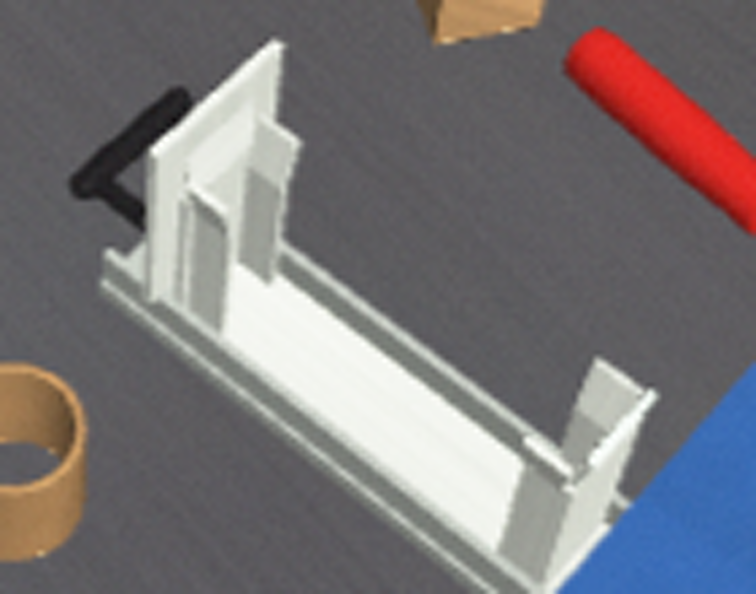

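The crops show three things:
- **Filter:** its top face has corners at crop pixels (368,58), (440,66), (384,570) and (310,560).
- **Cover plate:** its top edge runs from (582,50) to (608,246) in the top crop.
- **Nest:** it is empty and its end channels are visible.

Now I'll compute the poses.

Run:
```python
from h import *
t=imaging.get_image("top");s=imaging.get_image("scene")
F=lambda a:np.array(a)/6+[390,225]
C=lambda a:np.array(a)/5.3+[145,210]
S=lambda a:np.array(a)/5.4+[300,250]
k=[atz(t,F(a),100)[:2] for a in[(368,58),(440,66),(384,570),(310,560)]]
print(np.round(k,1),np.mean(k,0));print([np.linalg.norm(k[i]-k[(i+1)%4]).round(1) for i in range(4)])
d=k[0]-k[3]+k[1]-k[2];print("filter long yaw",np.degrees(np.arctan2(d[1],d[0])))
def ang(a,b,z):
    A,B=atz(t,C(a),z)[:2],atz(t,C(b),z)[:2];v=B-A;print(A.round(1),B.round(1),np.linalg.norm(v).round(1),np.degrees(np.arctan2(v[1],v[0])).round(2))
ang((540,118),(190,165),24);ang((605,245),(150,311),24)   # flanges
ang((582,50),(608,246),122) # plate
ang((714,66),(735,226),67) # bar
ang((105,170),(125,275),105)
print(tri([(t,C((582,50))),(s,S((283,42)))]),tri([(t,C((608,246))),(s,S((150,152)))]))
for P in(t,s):
  for q in("handle_mid","nest_mid","filter_mid"):
    r=models.tip_of(P,q);z={"handle_mid":60,"nest_mid":57,"filter_mid":55}[q]
    if r:print(q,atz(P,r[0]["pixel"],z).round(1))
# scene filter top corners check
for n,a in enumerate(k): print(proj(s,[*a,100]).round(1))
save(s,"sf.png",(215,140,315,235),6)
```

```text
[[ 594.6 -337.1]
 [ 592.5 -358.4]
 [ 443.8 -341. ]
 [ 446.4 -319.3]] [ 519.31405094 -338.94214737]
[np.float64(21.4), np.float64(149.8), np.float64(21.8), np.float64(149.3)]
filter long yaw -6.759786659263716
[601.2  41.8] [582.3 170.6] 130.2 98.35
[554.8  16.7] [528.4 183.5] 168.9 98.98
[615.4  11.8] [550.5   1.7] 65.7 -171.12
[616.5 -26.4] [560.3 -34.9] 56.9 -171.42
[574.7 175.2] [539.3 167.1] 36.3 -167.11
[595.52548744  17.67283579 173.79343975] [571.64466849  -5.03304592  67.56778265]
handle_mid [ 524.1 -388.2   60. ]
nest_mid [567.7  91.7  57. ]
filter_mid [ 519.3 -333.1   55. ]
handle_mid [590.9 -33.8  60. ]
nest_mid [572.   94.6  57. ]
filter_mid [565.7  83.4  55. ]
[236.9 179.2]
[232.8 173.8]
[290.1 151.8]
[294.7 156.8]
```

View pics/sf.png

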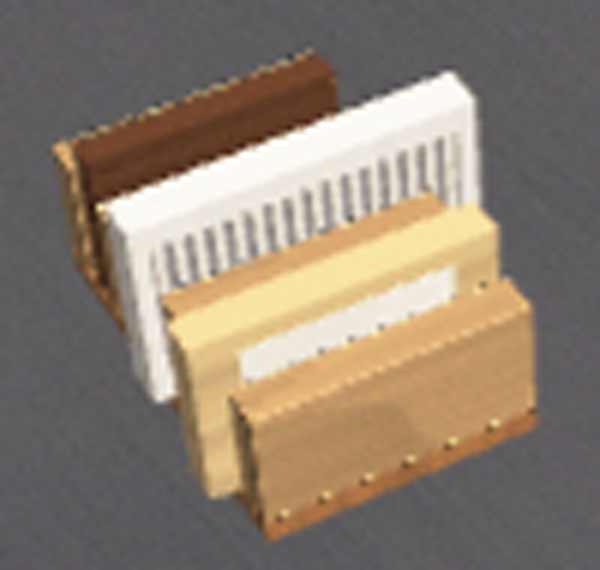

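Reprojecting the filter into the scene picture matches it to within 1 px, so the filter is at (519,-339) with yaw -6.8°. The carrier axis is at about 98.8° and the nest is near (569,90.5).

```bash
cat >> h.py <<'E'
def rel(x,y,z,yaw,pos=None,q=None):
    s=arm.read_state();Rm=R.from_quat(s["ee_rot"] if q is None else q);p=np.array(s["position"] if pos is None else pos)
    a=np.radians(yaw);c,n=np.cos(a),np.sin(a);T=R.from_matrix(np.array([[c,n,0],[n,-c,0],[0,0,-1]]))
    return Rm.inv().apply(np.array([x,y,z])-p).round(1),(Rm.inv()*T).as_rotvec().round(4)
E
python3 -c "
from h import *
print(rel(520,150,260,-13.8),rel(519.3,-339,190,-6.8),rel(519.3,-339,120,-6.8))"
```

```text
(array([469.2, 355.3, -28.7]), array([0.    , 0.    , 0.0001])) (array([585.2, 830.4,  41.3]), array([ 0.    ,  0.    , -0.1221])) (array([585.2, 830.4, 111.3]), array([ 0.    ,  0.    , -0.1221]))
```

Request:
{"method": "arm_command", "body": {
  "rows": [
    {"grip": 0.55, "linear": [469, 355, -29], "rot": [0, 0, 0]},
    {"grip": 0.55, "linear": [469, 355, -29], "rot": [0, 0, 0]},
    {"grip": 0.55, "linear": [469, 355, -29], "rot": [0, 0, 0]},
    {"grip": 0.55, "linear": [469, 355, -29], "rot": [0, 0, 0]},
    {"grip": 0.55, "linear": [469, 355, -29], "rot": [0, 0, 0]},
    {"grip": 0.55, "linear": [469, 355, -29], "rot": [0, 0, 0]},
    {"grip": 0.55, "linear": [469, 355, -29], "rot": [0, 0, 0]},
    {"grip": 0.55, "linear": [469, 355, -29], "rot": [0, 0, 0]},
    {"grip": 0.55, "linear": [585.2, 830.4, 41.3], "rot": [0, 0, -0.122]},
    {"grip": 0.55, "linear": [585.2, 830.4, 41.3], "rot": [0, 0, -0.122]}
  ]
}}

```text
clock: 3.15
position: [476.5, 93.9, 241.3]
ee_rot: [0.998, -0.059, 0.0, -0.0]
contact_force: [0.6, -0.1, -0.4]
gripper_width: 47.3
grasp_force: 0.0
```

```bash
python3 -c "
from h import *
s=arm.read_state();print(s['position'],s['gripper_width'],s['joints'],s['joint_vel'])
print(rel(519.3,-339,190,-6.8))"
```

```text
[476.46141522  93.85566465 241.3055107 ] 47.3081532173991 [ 5.29884722e-01  1.37529998e-01 -3.06451657e-01  1.30010165e-04
 -1.12614603e+00  9.22716070e-01] [-0.94495241 -0.09545287 -0.26754588  0.00335135  0.17826743  0.91098649]
(array([ 93.5, 424.8,  51.2]), array([-0.0003, -0.0006,  0.0005]))
```

Request:
{"method": "arm_command", "body": {
  "rows": [
    {"grip": 0.55, "linear": [93, 400, 40], "rot": [0, 0, 0]},
    {"grip": 0.55, "linear": [93, 400, 40], "rot": [0, 0, 0]},
    {"grip": 0.55, "linear": [93, 400, 40], "rot": [0, 0, 0]},
    {"grip": 0.55, "linear": [93, 400, 40], "rot": [0, 0, 0]},
    {"grip": 0.55, "linear": [93, 400, 40], "rot": [0, 0, 0]},
    {"grip": 0.55, "linear": [93, 400, 40], "rot": [0, 0, 0]},
    {"grip": 0.55, "linear": [93, 400, 40], "rot": [0, 0, 0]},
    {"grip": 0.55, "linear": [93, 400, 40], "rot": [0, 0, 0]},
    {"grip": 0.55, "linear": [93, 400, 40], "rot": [0, 0, 0]},
    {"grip": 0.55, "linear": [93, 400, 40], "rot": [0, 0, 0]}
  ]
}}

```text
clock: 4.4
position: [521.2, -311.4, 201.8]
ee_rot: [0.998, -0.059, 0.0, 0.0]
contact_force: [0.4, 0.2, 0.1]
gripper_width: 46.9
grasp_force: 0.0
```

```bash
python3 -c "
from h import *
s=arm.read_state();print(s['position'],s['gripper_width'],np.abs(s['joint_vel']).max())
print(rel(519.3,-339,140,-6.8),rel(519.3,-339,68,-6.8))"
```

```text
[ 521.22984026 -311.41607829  201.83253775] 46.85344560764075 0.0039718944865070275
(array([ 1.3, 27.6, 61.8]), array([ 0.    , -0.0006,  0.0014])) (array([  1.2,  27.6, 133.8]), array([ 0.    , -0.0006,  0.0014]))
```

Request:
{"method": "arm_command", "body": {
  "rows": [
    {"grip": 0.55, "linear": [1.2, 27.6, 60], "rot": [0, 0, 0]},
    {"grip": 0.55, "linear": [1.2, 27.6, 80], "rot": [0, 0, 0]},
    {"grip": 0.55, "linear": [1.2, 27.6, 105], "rot": [0, 0, 0]},
    {"grip": 0.55, "linear": [1.2, 27.6, 125], "rot": [0, 0, 0]},
    {"grip": 0.55, "linear": [1.2, 27.6, 132], "rot": [0, 0, 0]},
    {"grip": 0.2, "linear": [1.2, 27.6, 132], "rot": [0, 0, 0]},
    {"grip": 0.0, "linear": [1.2, 27.6, 132], "rot": [0, 0, 0]},
    {"grip": 0.0, "linear": [1.2, 27.6, 132], "rot": [0, 0, 0]},
    {"grip": 0.0, "linear": [1.2, 27.6, 132], "rot": [0, 0, 0]},
    {"grip": 0.0, "linear": [1.2, 27.6, 132], "rot": [0, 0, 0]}
  ]
}}

```text
clock: 5.65
position: [519.8, -339.2, 70.4]
ee_rot: [0.998, -0.059, 0.001, -0.0]
contact_force: [1.6, 4.7, 2.4]
gripper_width: 19.1
grasp_force: 59.2
```

```bash
python3 -c "
from h import *
s=arm.read_state();print(s['position'],s['gripper_width'],s['contact_force'],s['wrist_torque'])"
```

```text
[ 519.77222435 -339.18898709   70.44822094] 19.098275457270418 [1.605467   4.73497345 2.36089867] [ 1.71273458 -0.29675334 -0.15144098]
```

Request:
{"method": "arm_command", "body": {
  "rows": [
    {"grip": 0.0, "linear": [0, -0.5, -8], "rot": [0, 0, 0]},
    {"grip": 0.0, "linear": [0, -0.5, -20], "rot": [0, 0, 0]},
    {"grip": 0.0, "linear": [0, -0.5, -36], "rot": [0, 0, 0]},
    {"grip": 0.0, "linear": [0, -0.5, -54], "rot": [0, 0, 0]},
    {"grip": 0.0, "linear": [0, -0.5, -75], "rot": [0, 0, 0]},
    {"grip": 0.0, "linear": [0, -0.5, -100], "rot": [0, 0, 0]},
    {"grip": 0.0, "linear": [0, -0.5, -130], "rot": [0, 0, 0]},
    {"grip": 0.0, "linear": [0, -0.5, -160], "rot": [0, 0, 0]},
    {"grip": 0.0, "linear": [0, -0.5, -160], "rot": [0, 0, 0]}
  ]
}}

```text
clock: 6.78
position: [520.3, -340.9, 233.8]
ee_rot: [0.998, -0.059, 0.004, 0.002]
contact_force: [-0.1, 0.2, -1.4]
gripper_width: 19.2
grasp_force: 58.9
```

```bash
python3 -c "
from h import *
s=arm.read_state();print(s['position'],s['gripper_width'],s['contact_force'],s['wrist_torque'])
print(rel(569,90.5,230,-81.2))
p=imaging.get_image('scene');save(p,'lift.png',(160,60,400,240),3)"
```

```text
[ 520.33862933 -340.85281799  233.78839908] 19.169882171037177 [-0.06098057  0.17949115 -1.36620383] [ 0.04160428  0.00740755 -0.03877275]
(array([  -2.8, -434.1,    2.4]), array([-0.0023, -0.0088,  1.2986]))
```

View pics/lift.png

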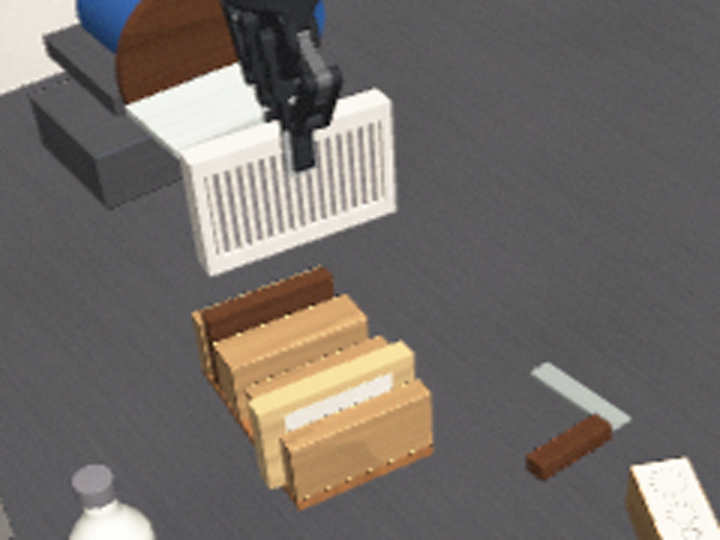

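The filter came up cleanly and hangs level in the gripper. Both boards are still in the rack. Next I'll carry it over the nest.

Request:
{"method": "arm_command", "body": {
  "rows": [
    {"grip": 0.0, "linear": [-1, -40, 2], "rot": [0, 0, 0.12]},
    {"grip": 0.0, "linear": [-1, -85, 2], "rot": [0, 0, 0.25]},
    {"grip": 0.0, "linear": [-1, -130, 2], "rot": [0, 0, 0.4]},
    {"grip": 0.0, "linear": [-2, -180, 2], "rot": [0, 0, 0.55]},
    {"grip": 0.0, "linear": [-2, -230, 2], "rot": [0, 0, 0.7]},
    {"grip": 0.0, "linear": [-2, -280, 2], "rot": [0, 0, 0.85]},
    {"grip": 0.0, "linear": [-3, -330, 2], "rot": [0, 0, 1.0]},
    {"grip": 0.0, "linear": [-3, -380, 2], "rot": [0, 0, 1.15]},
    {"grip": 0.0, "linear": [-3, -420, 2], "rot": [0, 0, 1.25]},
    {"grip": 0.0, "linear": [-3, -434, 2], "rot": [0, 0, 1.2986]}
  ]
}}

```text
clock: 8.07
position: [566.9, 93.7, 225.7]
ee_rot: [0.759, -0.651, -0.001, 0.001]
contact_force: [1.2, -0.2, -2.1]
gripper_width: 19.1
grasp_force: 58.9
```

Request:
{"method": "arm_command", "body": {
  "rows": [
    {"grip": 0.0, "linear": [0, 0, 0], "rot": [0, 0, 0]},
    {"grip": 0.0, "linear": [0, 0, 0], "rot": [0, 0, 0]}
  ]
}}

```text
clock: 8.32
position: [566.9, 91.0, 226.6]
ee_rot: [0.759, -0.651, -0.0, 0.001]
contact_force: [-0.7, -0.0, -1.0]
gripper_width: 18.9
grasp_force: 58.9
```

```bash
python3 -c "
from h import *
s=arm.read_state();print(s['position'],s['gripper_width'],R.from_quat(s['ee_rot']).as_matrix().round(4))
print(rel(569,90.5,160,-81.2))
for n in('top','scene'):
  p=imaging.get_image(n)
  for q in('filter_mid','nest_mid','carrier','slot_mouth','handle_mid'):
    for r in models.tip_of(p,q)[:1]: print(n,q,r['pixel'],round(r['score'],2))
"
```

```text
[566.94800199  90.96094846 226.5984525 ] 18.91568235559752 [[ 1.530e-01 -9.882e-01 -1.700e-03]
 [-9.882e-01 -1.530e-01 -8.000e-04]
 [ 6.000e-04  1.800e-03 -1.000e+00]]
(array([ 0.7, -2.1, 66.6]), array([ 0.0018, -0.0006, -0.    ]))
top filter_mid [193.4, 242.3] 0.64
top nest_mid [216.6, 248.8] 0.63
top carrier [226.2, 248.2] 0.98
top slot_mouth [169.8, 253.4] 0.76
top handle_mid [278.6, 238.1] 0.95
scene filter_mid [387.0, 260.5] 0.87
scene nest_mid [375.3, 311.2] 0.95
scene carrier [366.7, 324.9] 0.79
scene slot_mouth [414.6, 362.2] 0.72
scene handle_mid [321.4, 276.9] 0.87
```

Request:
{"method": "arm_command", "body": {
  "rows": [
    {"grip": 0.0, "linear": [0.5, -1.5, 20], "rot": [0.0018, 0, 0]},
    {"grip": 0.0, "linear": [0.5, -1.5, 40], "rot": [0.0018, 0, 0]},
    {"grip": 0.0, "linear": [0.5, -1.5, 50], "rot": [0.0018, 0, 0]},
    {"grip": 0.0, "linear": [0.5, -1.5, 50], "rot": [0.0018, 0, 0]}
  ]
}}

```text
clock: 9.43
position: [568.8, 91.4, 176.8]
ee_rot: [0.759, -0.651, 0.0, 0.0]
contact_force: [1.0, -0.4, -1.5]
gripper_width: 19.0
grasp_force: 58.8
```

Run:
```python
from h import *
s=arm.read_state();print(s['position'],s['gripper_width'],s['contact_force'])
t=imaging.get_image('top');c=imaging.get_image('scene')
u=np.array([np.cos(np.radians(98.8)),np.sin(np.radians(98.8))])
for q,z,o in(('nest_mid',57,0),('carrier',8,0),('handle_mid',60,121)):
  a=[]
  for p in(t,c):
    r=models.tip_of(p,q)
    if r:a.append((p,r[0]['pixel']));X=atz(p,r[0]['pixel'],z)[:2]+o*u;print(q,X.round(1),round(r[0]['score'],2))
  if len(a)==2:print('  tri',(tri(a)+[*(o*u),0]).round(1))
# predicted filter bottom corners in pics if centred on TCP
P=np.array(s['position']);v=np.array([-u[1],u[0]])
A=cv2.resize(t['frame'][195:285,140:295,::-1],None,fx=5,fy=5,interpolation=cv2.INTER_CUBIC)
cv2.imwrite('pics/ht.png',A)
B=cv2.resize(c['frame'][220:370,300:450,::-1],None,fx=4,fy=4,interpolation=cv2.INTER_CUBIC)
cv2.imwrite('pics/hs.png',B)
```

```text
[568.82949411  91.41195972 176.83049958] 19.042276770190142 [ 1.02724787 -0.3994929  -1.5112947 ]
nest_mid [570.   90.4] 0.69
nest_mid [567.9  89.8] 0.86
  tri [569.5  90.3  59.3]
carrier [570.   91.1] 0.96
carrier [576.8  82. ] 0.64
  tri [573.9  86.6  11.3]
handle_mid [568.7  97.2] 0.84
handle_mid [577.   91.5] 0.85
  tri [572.7  94.1  59. ]
```

View pics/hs.png

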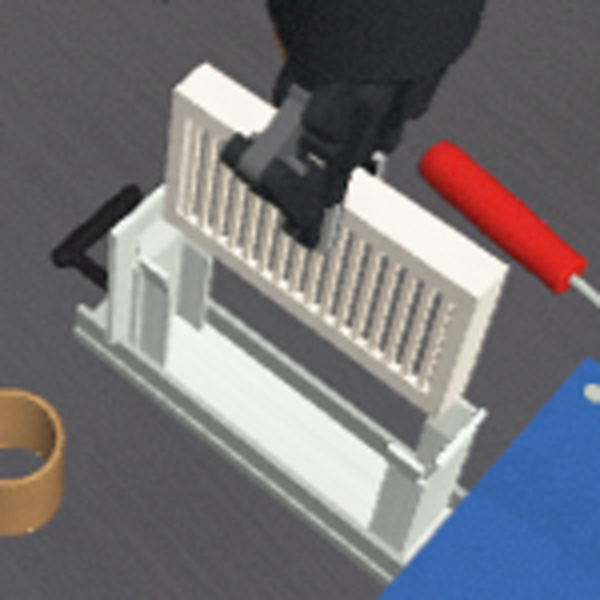

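The filter hangs over the nest, parallel to it and visually centred. I'll check that against the cover plate corners before lowering.

Run:
```python
from h import *
t=imaging.get_image('top');c=imaging.get_image('scene')
a=np.radians(98.8);u=np.array([np.cos(a),np.sin(a)]);v=np.array([-u[1],u[0]])
N=np.array([569.3,90.5])
def w(x,y,z): return [*(N+x*u+y*v),z]
for x in(-86,-83):
  for y in(32,-32):
    print(x,y,'top-crop',((proj(t,w(x,y,122))-[145,210])*5.3).round(),'scene-crop',((proj(c,w(x,y,122))-[300,250])*5.4).round())
print('bar',[((proj(t,w(-121,y,60))-[145,210])*5.3).round() for y in(25,-25)],[((proj(c,w(-121,y,60))-[300,250])*5.4).round() for y in(25,-25)])
print('flange',[[((proj(t,w(x,y,24))-[145,210])*5.3).round() for x in (-60,60)] for y in(27,-27)])
print('flange scene',[[((proj(c,w(x,y,24))-[300,250])*5.4).round() for x in (-60,60)] for y in(27,-27)])
```

```text
-86 32 top-crop [611. 245.] scene-crop [280.  36.]
-86 -32 top-crop [586.  54.] scene-crop [156. 148.]
-83 32 top-crop [602. 246.] scene-crop [287.  41.]
-83 -32 top-crop [577.  55.] scene-crop [163. 153.]
bar [array([731., 219.]), array([712.,  79.])] [array([184., 100.]), array([ 92., 182.])]
flange [[array([577., 253.]), array([253., 299.])], [array([558., 108.]), array([235., 153.])]]
flange scene [[array([309., 246.]), array([578., 446.])], [array([213., 339.]), array([484., 552.])]]
```

View pics/ht.png

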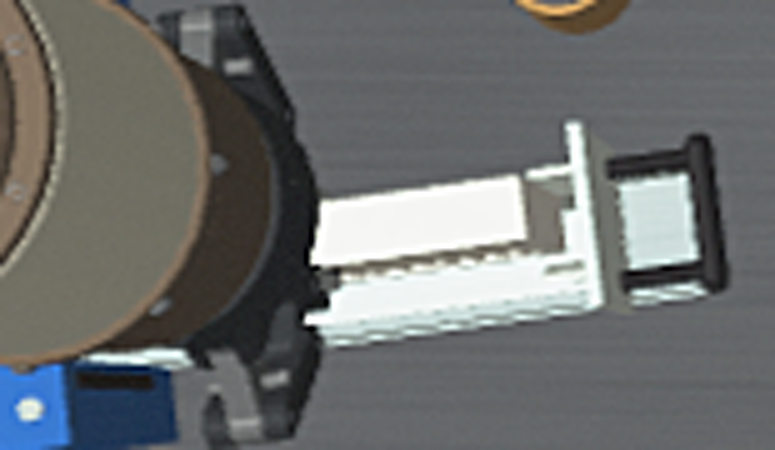

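Run:
```python
from h import *
t=imaging.get_image('top');s=arm.read_state()
a=np.radians(98.8);u=np.array([np.cos(a),np.sin(a)]);v=np.array([-u[1],u[0]])
P=np.array(s['position'])
for px in((522,174),(527,244)):
  X=atz(t,np.array(px)/5+[140,195],P[2]+30)[:2]-P[:2];print((X@u).round(1),(X@v).round(1))
print(P,rel(569.3,90.5,100,-81.2),rel(569.3,90.5,72,-81.2))
```

```text
-78.9 -8.0
-77.6 14.3
[569.07570321  91.54548599 177.54097186] (array([ 1.1,  0.1, 77.5]), array([-0.0021,  0.0001, -0.0002])) (array([  1.1,   0.2, 105.5]), array([-0.0021,  0.0001, -0.0002]))
```

Run:
```python
from h import *
t=imaging.get_image('top');c=imaging.get_image('scene');s=arm.read_state()
a=np.radians(98.8);u=np.array([np.cos(a),np.sin(a)]);v=np.array([-u[1],u[0]])
P=np.array(s['position'])
H=lambda a:np.array(a)/4+[300,220]
for px in((207,62),(175,92),(507,268),(475,298)):
  X=atz(c,H(px),P[2]+29.6)[:2]-P[:2];print('scene top',(X@u).round(1),(X@v).round(1))
for px in((168,215),(438,415)):
  X=atz(c,H(px),P[2]-60.4)[:2]-P[:2];print('scene bottom',(X@u).round(1),(X@v).round(1))
# nest/carrier features in scene: plate top corner and track flange, from hs crop
N=np.array([569.3,90.5])
for n,px,z in(('plate L',(110,235),122),('flange L',(110,345),24),('flange L2',(340,528),24)):
  X=atz(c,H(px),z)[:2]-N;print(n,(X@u).round(1),(X@v).round(1))
for nm,px,z in(('plate-',(574,122),122),('plate+',(603,305),122),('flange',(330,343),24),('fl2',(590,306),24)):
  X=atz(t,np.array(px)/5+[140,195],z)[:2]-N;print('top',nm,(X@u).round(1),(X@v).round(1))
```

```text
scene top -77.6 11.5
scene top -76.7 -10.1
scene top 72.0 9.5
scene top 70.8 -10.0
scene bottom -77.4 -7.1
scene bottom 70.7 -8.3
plate L -85.9 -35.8
flange L -86.7 -31.7
flange L2 53.6 -32.3
top plate- -84.8 -33.6
top plate+ -86.5 31.6
top flange 33.7 25.3
top fl2 -68.5 25.2
```

```bash
cat > e.py <<'E'
from h import *
t=imaging.get_image('top');c=imaging.get_image('scene');s=arm.read_state();P=np.array(s['position'])
a=np.radians(98.8);u=np.array([np.cos(a),np.sin(a)]);v=np.array([-u[1],u[0]])
N=np.array([569.3,90.5]);Z=P[2]+29.6
def edge(n,p,O,a,b,z,ax,w=8):
    # a,b: (u,v) ends of edge; ax 0: search along u, 1: along v
    g=cv2.GaussianBlur(cv2.cvtColor(p['frame'],cv2.COLOR_RGB2GRAY),(0,0),.5).astype(np.float32)
    o=np.arange(-w,w+.01,.25);pr=[]
    for k in np.linspace(.05,.95,30):
        q=np.array(a)*(1-k)+np.array(b)*k
        L=[]
        for d in o:
            e=q.copy();e[ax]+=d;L.append(proj(p,[*(O+e[0]*u+e[1]*v),z]))
        L=np.array(L,np.float32)[None];pr.append(cv2.remap(g,L[...,0],L[...,1],cv2.INTER_CUBIC)[0])
    m=np.mean(pr,0);G=np.gradient(m,.25);i=[j for j in range(1,len(G)-1) if abs(G[j])>8 and abs(G[j])>=abs(G[j-1]) and abs(G[j])>abs(G[j+1])]
    print(n,[(o[j],G[j].round()) for j in i])
F=P[:2]
edge('top filt -v',t,F,(-72,-10),(-45,-10),Z,1);edge('top filt +v',t,F,(-72,10),(-45,10),Z,1)
edge('top filt -u',t,F,(-75,-8),(-75,8),Z,0)
edge('sc filt +v R',c,F,(30,10),(73,10),Z,1);edge('sc filt +v L',c,F,(-73,10),(-45,10),Z,1)
edge('sc filt -v R',c,F,(30,-10),(73,-10),Z,1)
edge('sc filt -u',c,F,(-75,-9),(-75,9),Z,0);edge('sc filt +u',c,F,(75,-9),(75,9),Z,0)
edge('sc filt bot -v',c,F,(-60,-10),(60,-10),Z-90,1)
edge('top plate -v',t,N,(-86,-32),(-83,-32),122,1);edge('top plate +v',t,N,(-86,32),(-83,32),122,1)
edge('top plate u',t,N,(-86,-28),(-86,28),122,0)
edge('sc plate -v',c,N,(-86,-32),(-83,-32),122,1);edge('sc plate +v',c,N,(-86,32),(-83,32),122,1)
edge('sc plate u',c,N,(-86,-28),(-86,0),122,0)
edge('top flange -v',t,N,(-60,-27),(-40,-27),24,1);edge('top bar -u',t,N,(-128,-20),(-128,20),60,0);edge('sc bar -u',c,N,(-128,-20),(-128,20),60,0)
edge('sc flange +v',c,N,(-30,27),(20,27),24,1)
E
python3 e.py
```

```text
top filt -v [(np.float64(0.75), np.float32(67.0))]
top filt +v [(np.float64(1.75), np.float32(-68.0)), (np.float64(5.25), np.float32(46.0))]
top filt -u [(np.float64(-2.0), np.float32(57.0))]
sc filt +v R [(np.float64(1.0), np.float32(-55.0))]
sc filt +v L [(np.float64(1.5), np.float32(-52.0))]
sc filt -v R [(np.float64(0.75), np.float32(31.0))]
sc filt -u [(np.float64(-4.5), np.float32(60.0))]
sc filt +u [(np.float64(-2.0), np.float32(-21.0)), (np.float64(-1.5), np.float32(-21.0)), (np.float64(0.25), np.float32(-22.0)), (np.float64(0.75), np.float32(-22.0))]
sc filt bot -v [(np.float64(-0.25), np.float32(22.0)), (np.float64(6.5), np.float32(20.0))]
top plate -v [(np.float64(-2.25), np.float32(49.0)), (np.float64(0.5), np.float32(-9.0))]
top plate +v [(np.float64(-0.75), np.float32(-48.0))]
top plate u [(np.float64(0.0), np.float32(51.0)), (np.float64(5.0), np.float32(-24.0))]
sc plate -v [(np.float64(-3.0), np.float32(27.0))]
sc plate +v [(np.float64(-1.0), np.float32(11.0)), (np.float64(5.5), np.float32(-12.0))]
sc plate u [(np.float64(-2.75), np.float32(64.0)), (np.float64(1.75), np.float32(-13.0))]
top flange -v [(np.float64(-4.5), np.float32(43.0)), (np.float64(-1.25), np.float32(-17.0)), (np.float64(-0.75), np.float32(-17.0))]
top bar -u [(np.float64(2.25), np.float32(-28.0)), (np.float64(5.75), np.float32(9.0))]
sc bar -u [(np.float64(-2.0), np.float32(-17.0))]
sc flange +v [(np.float64(-4.25), np.float32(-31.0))]
```

The edge fits in both cameras agree that the filter sits about 3.2 mm too far along +v relative to the nest, and that it is right along u. I'll shift tool y by -3.2 and lower.

Request:
{"method": "arm_command", "body": {
  "rows": [
    {"grip": 0.0, "linear": [0, -3.2, 0], "rot": [0, 0, 0]},
    {"grip": 0.0, "linear": [0, -3.2, 8], "rot": [0, 0, 0]},
    {"grip": 0.0, "linear": [0, -3.2, 14], "rot": [0, 0, 0]},
    {"grip": 0.0, "linear": [0, -3.2, 20], "rot": [0, 0, 0]},
    {"grip": 0.0, "linear": [0, -3.2, 24], "rot": [0, 0, 0]},
    {"grip": 0.0, "linear": [0, -3.2, 27], "rot": [0, 0, 0]},
    {"grip": 0.0, "linear": [0, -3.2, 30], "rot": [0, 0, 0]},
    {"grip": 0.0, "linear": [0, -3.2, 33], "rot": [0, 0, 0]},
    {"grip": 0.0, "linear": [0, -3.2, 36], "rot": [0, 0, 0]},
    {"grip": 0.0, "linear": [0, -3.2, 36], "rot": [0, 0, 0]}
  ]
}}

```text
clock: 11.42
position: [572.1, 92.0, 141.1]
ee_rot: [0.759, -0.651, 0.0, -0.0]
contact_force: [-0.4, 0.8, -1.6]
gripper_width: 19.3
grasp_force: 59.0
```

Request:
{"method": "arm_command", "body": {
  "rows": [
    {"grip": 0.0, "linear": [0, 0, 7], "rot": [0, 0, 0]},
    {"grip": 0.0, "linear": [0, 0, 14], "rot": [0, 0, 0]},
    {"grip": 0.0, "linear": [0, 0, 21], "rot": [0, 0, 0]},
    {"grip": 0.0, "linear": [0, 0, 28], "rot": [0, 0, 0]},
    {"grip": 0.0, "linear": [0, 0, 35], "rot": [0, 0, 0]},
    {"grip": 0.0, "linear": [0, 0, 42], "rot": [0, 0, 0]},
    {"grip": 0.0, "linear": [0, 0, 49], "rot": [0, 0, 0]},
    {"grip": 0.0, "linear": [0, 0, 55], "rot": [0, 0, 0]},
    {"grip": 0.0, "linear": [0, 0, 60], "rot": [0, 0, 0]},
    {"grip": 0.0, "linear": [0, 0, 62], "rot": [0, 0, 0]}
  ]
}}

```text
clock: 12.68
position: [572.3, 92.0, 79.0]
ee_rot: [0.759, -0.651, 0.0, -0.0]
contact_force: [-0.2, -0.5, -1.3]
gripper_width: 18.9
grasp_force: 59.0
```

Request:
{"method": "arm_command", "body": {
  "rows": [
    {"grip": 0.0, "linear": [0, 0, 2], "rot": [0, 0, 0]},
    {"grip": 0.0, "linear": [0, 0, 4], "rot": [0, 0, 0]},
    {"grip": 0.0, "linear": [0, 0, 6], "rot": [0, 0, 0]},
    {"grip": 0.0, "linear": [0, 0, 7], "rot": [0, 0, 0]},
    {"grip": 0.0, "linear": [0, 0, 7], "rot": [0, 0, 0]}
  ]
}}

```text
clock: 13.3
position: [572.4, 92.1, 72.5]
ee_rot: [0.759, -0.651, 0.001, -0.001]
contact_force: [-0.2, 0.0, -1.1]
gripper_width: 19.2
grasp_force: 58.9
```

Request:
{"method": "arm_command", "body": {
  "rows": [
    {"grip": 0.0, "linear": [0, 0, 0.7], "rot": [0, 0, 0]},
    {"grip": 0.0, "linear": [0, 0, 1.5], "rot": [0, 0, 0]},
    {"grip": 0.0, "linear": [0, 0, 1.5], "rot": [0, 0, 0]}
  ]
}}

```text
clock: 13.68
position: [572.6, 92.1, 72.4]
ee_rot: [0.759, -0.651, 0.001, -0.001]
contact_force: [-3.2, 0.1, 6.3]
gripper_width: 18.9
grasp_force: 60.1
```

It made contact at the expected seated height of 72.4. I'll release and rise.

Request:
{"method": "arm_command", "body": {
  "rows": [
    {"grip": 0.3, "linear": [0, 0, -0.5], "rot": [0, 0, 0]},
    {"grip": 0.45, "linear": [0, 0, -0.5], "rot": [0, 0, 0]},
    {"grip": 0.45, "linear": [0, 0, -0.5], "rot": [0, 0, 0]},
    {"grip": 0.45, "linear": [0, 0, -0.5], "rot": [0, 0, 0]},
    {"grip": 0.45, "linear": [0, 0, -15], "rot": [0, 0, 0]},
    {"grip": 0.45, "linear": [0, 0, -40], "rot": [0, 0, 0]},
    {"grip": 0.45, "linear": [0, 0, -80], "rot": [0, 0, 0]},
    {"grip": 0.45, "linear": [0, 0, -110], "rot": [0, 0, 0]},
    {"grip": 0.0, "linear": [100, 0, -110], "rot": [0, 0, 0]},
    {"grip": 0.0, "linear": [150, 0, -110], "rot": [0, 0, 0]}
  ]
}}

```text
clock: 14.92
position: [592.0, -32.0, 182.9]
ee_rot: [0.76, -0.65, 0.002, -0.002]
contact_force: [0.2, 0.9, 0.4]
gripper_width: 2.6
grasp_force: 0.0
```

Request:
{"method": "arm_command", "body": {
  "rows": [
    {"grip": 0.0, "linear": [40, 0, 0], "rot": [0, 0, 0]},
    {"grip": 0.0, "linear": [40, 0, 0], "rot": [0, 0, 0]},
    {"grip": 0.0, "linear": [40, 0, 0], "rot": [0, 0, 0]}
  ]
}}

```text
clock: 15.3
position: [597.4, -70.9, 181.5]
ee_rot: [0.759, -0.651, 0.001, -0.001]
contact_force: [0.8, 1.0, -0.0]
gripper_width: 0.4
grasp_force: 0.0
```

Run:
```python
from h import *
s=arm.read_state();print(s['position'],s['gripper_width'])
c=imaging.get_image('scene');t=imaging.get_image('top')
print([(x['pixel'],x['score']) for x in models.tip_of(c,'filter_mid')],[(x['pixel'],x['score']) for x in models.tip_of(t,'handle_mid')])
save(c,'seat.png',(300,240,450,360),5)
H=[588.4,-30.6]
a=np.radians(98.8);u=np.array([np.cos(a),np.sin(a)])
X=np.array([571.5,92])-(121+7+11+18)*u;print(X,rel(*X,160,-81.2),rel(*X,46,-81.2))
```

```text
[597.43568256 -70.92393745 181.48882521] 0.3904229682389322
[([371.7, 312.3], 0.72)] [([279.5, 235.6], 0.68)]
[595.5187763  -63.15185589] (array([-7. ,  0.9, 21.1]), array([-0.0021, -0.    ,  0.0017])) (array([ -7. ,   1.1, 135.1]), array([-0.0021, -0.    ,  0.0017]))
```

View pics/seat.png

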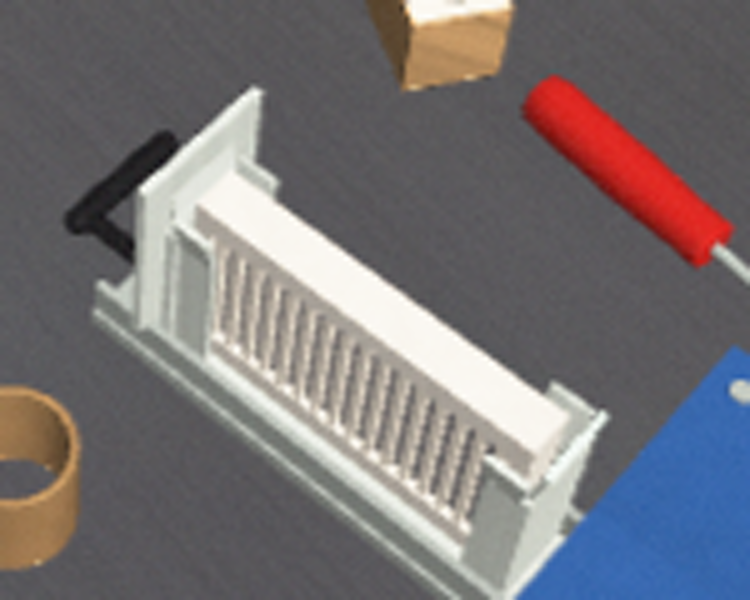

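The filter sits level and fully down in the nest. Now I'll go down behind the handle with the fingers shut.

Request:
{"method": "arm_command", "body": {
  "rows": [
    {"grip": 0.0, "linear": [0, 1, 50], "rot": [0, 0, 0]},
    {"grip": 0.0, "linear": [0, 1, 90], "rot": [0, 0, 0]},
    {"grip": 0.0, "linear": [0, 1, 120], "rot": [0, 0, 0]},
    {"grip": 0.0, "linear": [0, 1, 131], "rot": [0, 0, 0]},
    {"grip": 0.0, "linear": [-10, 1, 131], "rot": [0, 0, 0]},
    {"grip": 0.0, "linear": [-18, 1, 131], "rot": [0, 0, 0]},
    {"grip": 0.0, "linear": [-24, 1, 131], "rot": [0, 0, 0]},
    {"grip": 0.0, "linear": [-30, 1, 131], "rot": [0, 0, 0]},
    {"grip": 0.0, "linear": [-36, 1, 131], "rot": [0, 0, 0]}
  ]
}}

```text
clock: 16.62
position: [591.9, -35.9, 51.0]
ee_rot: [0.759, -0.651, 0.002, -0.001]
contact_force: [1.0, -5.0, 4.2]
gripper_width: 0.2
grasp_force: 2.7
```

Request:
{"method": "arm_command", "body": {
  "rows": [
    {"grip": 0.0, "linear": [-10, 0, 0], "rot": [0, 0, 0]},
    {"grip": 0.0, "linear": [-20, 0, 0], "rot": [0, 0, 0]},
    {"grip": 0.0, "linear": [-30, 0, 0], "rot": [0, 0, 0]},
    {"grip": 0.0, "linear": [-40, 0, 0], "rot": [0, 0, 0]},
    {"grip": 0.0, "linear": [-50, 0, 0], "rot": [0, 0, 0]},
    {"grip": 0.0, "linear": [-60, 0, 0], "rot": [0, 0, 0]},
    {"grip": 0.0, "linear": [-70, 0, 0], "rot": [0, 0, 0]},
    {"grip": 0.0, "linear": [-80, 0, 0], "rot": [0, 0, 0]},
    {"grip": 0.0, "linear": [-90, 0, 0], "rot": [0, 0, 0]},
    {"grip": 0.0, "linear": [-100, 0, 0], "rot": [0, 0, 0]}
  ]
}}

```text
clock: 17.88
position: [576.3, 62.7, 50.9]
ee_rot: [0.759, -0.651, 0.001, -0.001]
contact_force: [2.2, -5.2, 4.8]
gripper_width: -0.1
grasp_force: 2.9
```

Run:
```python
from h import *
s=arm.read_state();print(s['position'],s['contact_force'])
c=imaging.get_image('scene');t=imaging.get_image('top')
for q in('filter_mid','handle_mid','slot_mouth'):
  for n,p,z in(('s',c,{'f':57,'h':60,'s':8}[q[0]]),('t',t,{'f':57,'h':60,'s':8}[q[0]])):
    for r in models.tip_of(p,q)[:1]:print(q,n,atz(p,r['pixel'],z).round(1),round(r['score'],2))
```

```text
[576.30643578  62.72535526  50.89543345] [ 2.15047506 -5.23727471  4.7994267 ]
filter_mid s [550.6 192.1  57. ] 0.71
handle_mid s [575.4  80.5  60. ] 0.7
handle_mid t [ 541.5 -266.4   60. ] 0.5
slot_mouth s [556.5 192.6   8. ] 0.74
```

Request:
{"method": "arm_command", "body": {
  "rows": [
    {"grip": 0.0, "linear": [-9, 0, 0], "rot": [0, 0, 0]},
    {"grip": 0.0, "linear": [-18, 0, 0], "rot": [0, 0, 0]},
    {"grip": 0.0, "linear": [-27, 0, 0], "rot": [0, 0, 0]},
    {"grip": 0.0, "linear": [-35, 0, 0], "rot": [0, 0, 0]},
    {"grip": 0.0, "linear": [-42, 0, 0], "rot": [0, 0, 0]},
    {"grip": 0.0, "linear": [-48, 0, 0], "rot": [0, 0, 0]},
    {"grip": 0.0, "linear": [-54, 0, 0], "rot": [0, 0, 0]},
    {"grip": 0.0, "linear": [-60, 0, 0], "rot": [0, 0, 0]}
  ]
}}

```text
clock: 19.27
position: [566.6, 122.9, 49.8]
ee_rot: [0.759, -0.651, 0.001, -0.001]
contact_force: [0.5, -3.0, -1.7]
gripper_width: 0.1
grasp_force: 1.1
```

Request:
{"method": "arm_command", "body": {
  "rows": [
    {"grip": 0.0, "linear": [-2.5, 0, 0], "rot": [0, 0, 0]},
    {"grip": 0.0, "linear": [-5, 0, 0], "rot": [0, 0, 0]},
    {"grip": 0.0, "linear": [-7.5, 0, 0], "rot": [0, 0, 0]},
    {"grip": 0.0, "linear": [-10, 0, 0], "rot": [0, 0, 0]}
  ]
}}

```text
clock: 19.77
position: [565.2, 132.5, 49.9]
ee_rot: [0.759, -0.651, 0.001, -0.001]
contact_force: [-0.1, -2.1, -0.7]
gripper_width: -0.1
grasp_force: 1.2
```

Request:
{"method": "arm_command", "body": {
  "rows": [
    {"grip": 0.0, "linear": [-2, 0, 0], "rot": [0, 0, 0]},
    {"grip": 0.0, "linear": [-4, 0, 0], "rot": [0, 0, 0]},
    {"grip": 0.0, "linear": [-6, 0, 0], "rot": [0, 0, 0]}
  ]
}}

```text
clock: 20.15
position: [564.3, 138.5, 49.9]
ee_rot: [0.759, -0.651, 0.001, -0.001]
contact_force: [0.3, -2.2, -0.8]
gripper_width: 0.0
grasp_force: 1.2
```

Request:
{"method": "arm_command", "body": {
  "rows": [
    {"grip": 0.0, "linear": [-1.5, 0, 0], "rot": [0, 0, 0]},
    {"grip": 0.0, "linear": [-3, 0, 0], "rot": [0, 0, 0]}
  ]
}}

```text
clock: 20.4
position: [564.1, 139.4, 49.9]
ee_rot: [0.759, -0.651, 0.001, 0.001]
contact_force: [5.7, -13.3, -0.8]
gripper_width: -0.0
grasp_force: 7.0
```

Request:
{"method": "arm_command", "body": {
  "rows": [
    {"grip": 0.0, "linear": [-1, 0, 0], "rot": [0, 0, 0]},
    {"grip": 0.0, "linear": [-1, 0, 0], "rot": [0, 0, 0]}
  ]
}}

```text
clock: 20.65
position: [564.1, 139.4, 49.9]
ee_rot: [0.759, -0.651, 0.002, 0.001]
contact_force: [4.5, -13.4, -1.8]
gripper_width: 0.3
grasp_force: 6.8
```

Request:
{"method": "arm_command", "body": {
  "rows": [
    {"grip": 0.0, "linear": [5, 0, 0], "rot": [0, 0, 0]},
    {"grip": 0.0, "linear": [20, 0, 0], "rot": [0, 0, 0]},
    {"grip": 0.0, "linear": [45, 0, 0], "rot": [0, 0, 0]},
    {"grip": 0.0, "linear": [60, 0, -30], "rot": [0, 0, 0]},
    {"grip": 0.0, "linear": [90, 0, -70], "rot": [0, 0, 0]},
    {"grip": 0.0, "linear": [130, 0, -120], "rot": [0, 0, 0]},
    {"grip": 0.0, "linear": [180, 0, -150], "rot": [0, 0, 0]},
    {"grip": 0.0, "linear": [200, 0, -150], "rot": [0, 0, 0]},
    {"grip": 0.0, "linear": [200, 0, -150], "rot": [0, 0, 0]}
  ]
}}

```text
clock: 21.78
position: [593.4, -56.5, 199.2]
ee_rot: [0.758, -0.652, 0.0, -0.001]
contact_force: [0.2, -0.4, -0.4]
gripper_width: 0.0
grasp_force: 0.0
```

Run:
```python
from h import *
c=imaging.get_image('scene');t=imaging.get_image('top')
for q,z in(('handle_mid',60),('slot_mouth',8),('ply_board',10),('sanding_board',10),('filter_mid',57)):
  for n,p in(('s',c),('t',t)):
    for r in models.tip_of(p,q)[:1]:print(q,n,atz(p,r['pixel'],z).round(1),round(r['score'],2))
save(t,'end.png',(130,150,310,300),4)
```

```text
handle_mid s [562.6 153.5  60. ] 0.62
handle_mid t [563.9 155.2  60. ] 0.77
slot_mouth s [560.6 188.    8. ] 0.85
slot_mouth t [547.3 198.2   8. ] 0.57
ply_board s [ 541.9 -289.6   10. ] 0.73
ply_board t [ 543.  -279.6   10. ] 0.65
sanding_board s [ 516.5 -391.    10. ] 0.77
sanding_board t [ 520.1 -401.7   10. ] 0.62
filter_mid t [405.6 103.5  57. ] 0.27
```

No picture views are left, so I'll check numerically that the plate is home. At home its outer face should be 4 mm out from the box face.

Run:
```python
from h import *
t=imaging.get_image('top')
a=np.radians(98.8);u=np.array([np.cos(a),np.sin(a)]);v=np.array([-u[1],u[0]])
N0=np.array([571,92.]);H=N0+187*u-0*u
O=N0+(175-78)*u # scan origin
f=t['frame'].astype(np.float32)
for vv,z in((-45,124),(45,124),(-28,123),(-20,123),(0,123),(20,123),(28,123)):
  L=np.array([proj(t,[*(O+d*u+vv*v),z]) for d in np.arange(-16,21,2)],np.float32)[None]
  q=cv2.remap(f,L[...,0],L[...,1],cv2.INTER_LINEAR)[0]
  print(vv,' '.join('%d/%d'%(r[0],r[2]) for r in q))
```

```text
-45 232/213 232/212 232/212 237/217 234/204 120/104 1/8 74/68 176/153 184/158 92/74 86/61 112/80 114/83 112/81 112/81 112/81 109/77 104/73
45 29/77 31/77 29/76 26/75 31/78 30/76 30/77 32/77 29/78 30/78 26/68 36/122 56/206 56/200 53/197 55/201 76/179 98/112 103/84
-28 219/192 221/194 225/197 209/181 81/71 18/20 102/89 191/165 162/139 56/39 96/70 107/77 104/75 105/75 105/75 104/74 103/74 99/69 167/139
-20 213/184 219/190 204/176 54/46 13/15 102/88 181/157 155/134 65/49 88/62 104/73 100/71 98/75 101/79 100/74 97/68 101/73 154/126 212/184
0 9/12 51/47 128/112 168/145 80/66 59/44 80/57 86/63 85/61 86/61 85/61 83/60 78/56 109/89 174/151 181/156 178/154 147/128 111/97
20 83/81 69/71 94/97 108/110 106/109 98/96 99/95 100/96 107/107 199/212 250/251 181/212 29/164 54/194 77/150 101/94 102/86 106/92 109/96
28 96/95 103/101 101/100 101/99 100/98 101/100 101/99 99/97 111/111 190/197 235/239 147/189 56/196 51/200 52/203 82/154 106/78 104/90 106/93
```

In the profile the plate's bright top edge (d ≈ 1.5 to 5.5 mm) runs straight into the box top edge (d ≈ 5.5 mm) with no gap, so the plate is home. The arm is clear, so I'm handing in.

```bash
python3 -c "
from bench import job
print(job.job_done())"
```

```text
the job is handed in; nothing more can be done
None
```

The filter went fully down into the carrier nest, and carrier and filter were pushed in together until the cover plate met the box; I confirmed the plate only from pixel profiles (no picture views were left), then handed the job in at about 22 s with the arm clear.

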